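# Key a drive shaft into a cork polishing wheel

### The arm

A 6-joint arm with a two-finger parallel gripper is mounted at the origin on the work surface. World frame = base frame: x ahead of the robot, y to its left, z up, the work surface at z = 0. Lengths are in m, angles in rad, forces in N, time in s.
With the tool pointing down it reaches from about 0.35 to 0.875 m from the base axis. Payload 4.2 kg.
Tool frame: the origin (TCP) lies at the very end of the fingers, on their centre line; the grasp point (between the pads) lies 19 mm behind it; z points along the fingers, y is the line along which they close (so a half turn about z gives the same grasp; the last joint's range is limited). The gripper opens to 87 mm and grips with 3 to 60 N. Pads are 19 mm wide; open, the fingers measure 117 mm over their backs; the gripper's body (75 mm by 190 mm) begins 51 mm behind the grasp point.
Start: joints at [-0.991, 0.385, 0.008, 0, -1.194, -0.259], TCP at [0.197, -0.593, 0.223] pointing down, gripper open.
Joint ranges: [-3.14, 3.14], [-1.21, 2.06], [-1.07, 1.41], [-3.16, 2.05], [-2.99, -0.16], [-3.1, 3.1]. Speed limits (rad/s): [2.79, 2.79, 3.14, 3.14, 3.14, 3.14].

### API

Orientations are given as a rotation vector (axis times angle).
In Python, from station import bot gives the robot as it stands.
- The arm moves only by the tool jog_arm, never from a script. Its argument "plan" is a list of rows, each an object with "translation": the shift along the tool's x, y, z in m, a list of three; "spin": the turn about the tool's z in degrees; "jaw": the opening, from 0 (shut) to 1 (fully open). A call has 1 to 8 rows; each row shifts and turns the commanded pose from where the row before left it, along the tool's axes as they then stand; what a row does not reach is not made up. A row lasts 1/12 s, in which the tool goes at most 41.7 mm and 7.16 degrees, less where a joint would pass 70% of its speed; a pose out of reach is approached as far as the arm can. A call is refused whole if a number of a shift passes 0.0417 or a number of a turn 7.16, either way. A call with a gripper value outside its range is refused whole. The fingers move at their own pace and stop on an object; "squeeze" is the grip in N (left out, the last holds). Time passes only in rows, so rows that do not move let the fingers close. It gives the time, the measured TCP pose, the force, the opening and the grip force at its end, in the units of the state.
- bot.sense(): the state, without advancing time (a new reading comes with each control period).
- bot.grab_frame(name): name is "side" or "top"; returns the picture (420x560x3 uint8, blue, green, red); there is no depth.
- bot.camera_model(name): a dict with "intrinsics" (3x3 intrinsics, pixels), "rvec" (rotation vector, rad) and "tvec" (3), from world to camera coordinates, as OpenCV has them. Camera axes: x right, y down, z forward; pixel columns grow to the right and rows downward; lengths in m; the calibration is good to about 2 mm. A picture is of the moment at which its call begins. camera_model takes no time and is no camera call.
- bot.close_job(): hands the job in; it is judged then, once.
The state is a dict: "time_s": time; "qpos": joint angles; "dq": joint speeds; "joint_torque": joint torques, N m; "position": TCP position; "eef_rot": TCP orientation; "force": force on the tool from outside, world axes, zero at the start; "wrist_torque": the same for the moment, N m; "grip_width": finger opening in m; "gripper_force": force on a finger pad.
Only numpy, scipy, OpenCV 4.12 (cv2) and the standard library are available. Lean on these libraries where they do the work, as an engineer would, in place of code of your own. Each camera call takes 0.05 s, during which the arm holds its last target. There are 200 camera calls.

### The job

Set the cork polishing wheel, collar up, in the ring seat on top of the assembly stand and let go; then take the keyed shaft (rectangular head) from the wooden rack and push it into the wheel's hub, turning it until its key slips into the keyway and its flange is fully home on the hub. Finish while still gripping the shaft and pushing it home against the spring pin below, and leave the other shaft, jar, tumbler and brush alone.

Things in the scene. Friction and masses are not known exactly. Their poses are not given: they have to be found in the camera images.
- wheel: Loose polishing wheel, about 0.35 kg, 50 mm tall, on the bench at the start. Origin: centre of its underside, z up. From below: tapered aluminium boss z 0 to 10 mm (diameter 39 mm at the bottom, 49 mm from z = 6 up); cork disc diameter 110 mm, z 10 to 24; aluminium hub collar diameter 44 mm, z 24 to 50, to grip from above. +x points to the keyway.
- wheel_mouth (a point): Centre of the hub collar's top face, mouth of the through bore (diameter 22 mm), 50 mm above the wheel's origin; the wheel's axes. One keyway, 9.5 mm wide, reaching 17 mm from the axis, opens in this face on the +x side and runs 40 mm down.
- stand: Fixed steel stand, origin centre of its underside on the bench, z up. Base 120 x 120 x 12 mm, column diameter 66 mm, total height 70 mm. A seated wheel has its origin 60 mm and its hub top 110 mm above the bench; any yaw will do, side play 1 to 1.5 mm. Only friction keeps it from turning, but it stays put when the shaft is turned on it under a light push.
- stand_seat (a point): Centre of the stand's top face, 70 mm above the bench: a ring of inner diameter 52 mm, outer 66 mm, recess 22 mm deep. The wheel's boss drops into it and the cork disc rests on the ring's top.
- pin (a joint): Brass spring pin, diameter 12 mm, upright in the middle of the stand's ring, its top 4 mm below the ring's top. Value in m: 0 = up, grows as it is pressed down, stop at 0.016. Spring force 5 N at first, 11 N at 0.012, where the shaft is fully home.
- arbor: Keyed steel shaft, loose, about 0.25 kg, 100 mm tall, hanging upright in a rack hole by its flange, tip 19 mm above the bench. Origin: centre of its lower tip, z up. Shaft diameter 19 mm, z 0 to 56 mm, tapered to 12 mm over the lowest 6 mm. Key on the +x side: 7 mm wide, reaching 15 mm from the axis, z 24 to 56 mm. Head: see arbor_flange.
- arbor_flange (a point): On the keyed shaft's axis at the flange's underside, 56 mm above the tip; shaft's axes. Flange diameter 48 mm, 6 mm thick, with a 7 mm wide tongue to +x (33 mm from the axis) that shows where the key is. Above the flange a rectangular head 36 mm (along x) by 24 mm (along y), 38 mm tall: grip across the 24 mm.
- arbor_key_foot (a point): Lower end of the key: on the keyed shaft's axis, 24 mm above the tip. With the key off the keyway, the shaft stops with this point level with the hub's top face. It meets the spring pin in the last 12 mm of travel. Fully home, the flange lies on the hub's top face and the tip is 6 mm below the wheel's origin.
- plain_arbor: The other, plain shaft in the rack: same size, without key or tongue, with a round head of diameter 32 mm. Not to be used. Origin: centre of its lower tip.
- rack: Fixed wooden rack, 190 x 80 mm, top at z = 75 mm. Origin: centre of its underside. Two through holes 34 mm square, 50 mm either side of its centre along its x axis; which shaft hangs in which hole varies.
- jar: Closed glass jar, diameter 68 mm, 100 mm tall, bystander. Origin: centre of its underside.
- tumbler: Green glass tumbler, diameter 72 mm, 90 mm tall, bystander. Origin: centre of its underside.
- brush: Hand brush lying on the bench, bystander.
Not all that is in view belongs to the job. What is shaped like the arbor but blue, red or yellow is not meant.

How it is judged:
On the way:
1. the wheel sits upright in the stand's ring seat, let go and at rest, the shaft not yet in it (horizontal distance between wheel and stand below 0.005 m and z of wheel in the frame of stand between 0.056 and 0.0635 m and angle between wheel's own z axis and vertical below 0.06 rad and contact force between the fingers and wheel below 0.3 N and linear speed of wheel below 0.03 m/s and horizontal distance between arbor and wheel above 0.05 m), for 0.2 s.
At the end, for the whole second after the job is handed in: Wheel upright in the seat (5 mm sideways, 3.5 mm in height), fingers off it; keyed shaft in its hub, key in keyway, flange within 3 mm of home, centred within 4 mm, spring pin down at least 9 mm; fingers still grip the shaft (over 4 N), all at rest (horizontal distance between wheel and stand below 0.005 m and z of wheel in the frame of stand between 0.056 and 0.0635 m and angle between wheel's own z axis and vertical below 0.06 rad and contact force between the fingers and wheel below 0.3 N and z of arbor in the frame of wheel below -0.003 m and horizontal distance between arbor and wheel below 0.004 m and angle between the z axis of arbor and the z axis of wheel, either way round below 0.08 rad and angle between the x axis of arbor and the x axis of wheel, either way round below 0.35 rad and value of joint pin above 0.009 m and contact force between the fingers and arbor above 4 N and linear speed of arbor below 0.02 m/s); the arm keeps its last pose, push and grip.
It fails at once if the plain shaft is moved by more than 30 mm (distance of plain_arbor from where it was at the start of the episode above 0.03 m).
It fails at once if the jar is moved by more than 30 mm (distance of jar from where it was at the start of the episode above 0.03 m).
It fails at once if the tumbler is moved by more than 30 mm (distance of tumbler from where it was at the start of the episode above 0.03 m).
It fails at once if the brush is moved by more than 30 mm (distance of brush from where it was at the start of the episode above 0.03 m).
It fails at once if the wheel is tipped over (angle between wheel's own z axis and vertical above 0.6 rad).
It also fails if it takes over 58 s, if anything falls off the work surface, if the arm or the gripper's body presses on something with over 40 N, if the wrist force passes 120 N, or if a joint passes its speed limit or range.

## Working session

There is one attempt and no reset: what is moved stays moved. The work goes in short steps, Python scripts to look and compute and a tool call to move; the robot and the scene stay as the last step left them, time stands still between calls to the robot, and variables do not carry over. Pictures are saved under pics/ and viewed, at most 10 in all, crops included, and the job is handed in when it is done.

Besides the shell and the picture viewer there is one more tool, called in YAML: its name, and indented under it one key for each argument. jog_arm: Moves the arm, as the interface text tells. Its arguments: {"type":"object","properties":{"plan":{"type":"array"},"squeeze":{"type":"number"}},"required":["plan"]}

```bash
mkdir -p pics; ls; python3 - <<'E'
from station import bot
import cv2,numpy as np
for n in("top","side"):
    cv2.imwrite(f"pics/{n}0.png",bot.grab_frame(n)); m=bot.camera_model(n); print(n,m)
print(bot.sense())
E
```

```text
pics
top {'intrinsics': array([[425.0139301 ,   0.        , 277.5736841 ],
       [  0.        , 425.0139301 , 217.46191492],
       [  0.        ,   0.        ,   1.        ]]), 'rvec': array([ 2.09942917, -2.09098057,  0.25211155]), 'tvec': array([-0.02937092,  0.62248841,  0.84185007])}
side {'intrinsics': array([[493.44922237,   0.        , 280.27312627],
       [  0.        , 493.44922237, 210.43371056],
       [  0.        ,   0.        ,   1.        ]]), 'rvec': array([ 0.47940742, -2.54510515,  1.42459061]), 'tvec': array([0.57740876, 0.19915497, 0.93478507])}
{'time_s': 0.1, 'qpos': array([-9.91414216e-01,  3.85470864e-01,  6.75183242e-03, -3.84965410e-04,
       -1.19399222e+00, -2.58598590e-01]), 'dq': array([ 0.00221822, -0.00197461,  0.00283576,  0.00207177, -0.00123085,
       -0.00072398]), 'joint_torque': array([-3.46742854e-04, -3.91689169e+01,  1.87934983e+01,  4.23196524e+00,
        1.34269174e-02, -7.46459227e-05]), 'position': array([ 0.19690156, -0.5926093 ,  0.22157755]), 'eef_rot': array([ 5.01435312e-01, -3.10085749e+00, -2.97600862e-03]), 'force': array([-0.20826265,  0.00082037,  0.00245389]), 'wrist_torque': array([-0.0544332 , -0.04525863,  0.03499791]), 'gripper_force': 0.0, 'grip_width': 0.08713177265083132}
```

View pics/top0.png

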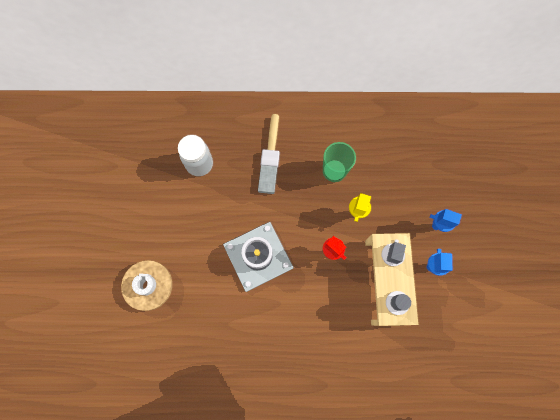

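View pics/side0.png

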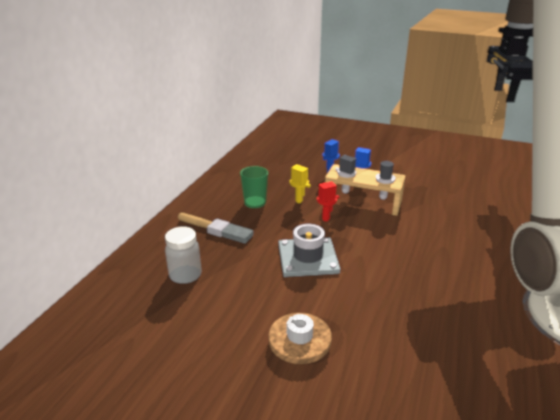

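The top view shows the wheel at about (146,285), stand ring at (257,253), and rack at (395,280) with two grey heads: A (397,253) and B (400,302). The blue, red and yellow shafts are decoys. A looks rectangular, so it fits the description. I'll confirm with one enlarged crop.

```bash
python3 - <<'E'
import cv2,numpy as np
t=cv2.imread("pics/top0.png")
z=lambda x,y,w,h,s:cv2.resize(t[y:y+h,x:x+w],None,fx=s,fy=s,interpolation=cv2.INTER_CUBIC)
a=z(365,228,60,100,6); b=z(112,255,66,60,6); c=z(220,218,66,40,6)
im=np.zeros((600,760,3),np.uint8); im[:600,:360]=a; im[:360,362:758]=b; im[360:600,362:758]=c
cv2.imwrite("pics/crop0.png",im)
E
```

```text
(no output)
```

View pics/crop0.png

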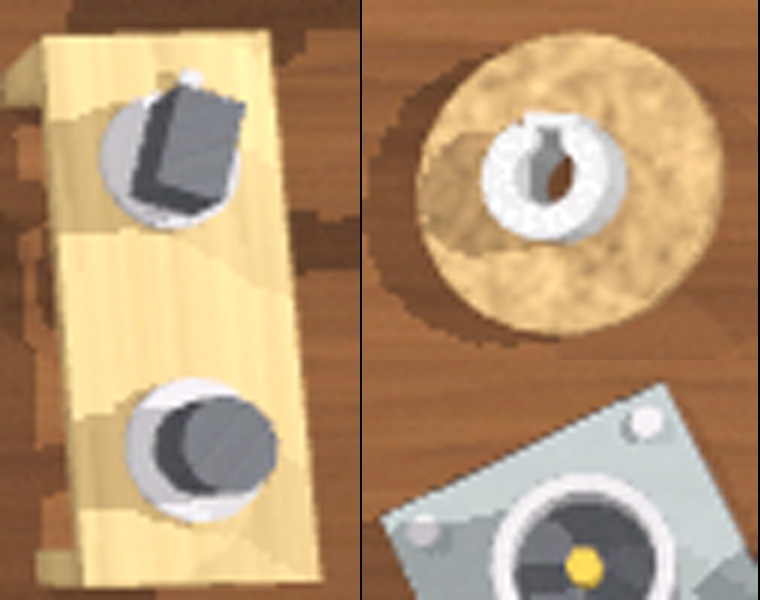

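A is confirmed as the keyed shaft: rectangular head, with its tongue showing at about (396.5,241). B has a round head and no tongue. The wheel's keyway points up in the image. Next I'll measure these.

```bash
cat > h.py <<'E'
import cv2,numpy as np
from station import bot
def cam(n):
    m=bot.camera_model(n); return m["intrinsics"],cv2.Rodrigues(m["rvec"])[0],m["tvec"].ravel(),m["rvec"]
def ray(n,uv,z):
    K,R,t,_=cam(n); c=-R.T@t; d=R.T@np.linalg.inv(K)@np.array([uv[0],uv[1],1.]); return c+d*(z-c[2])/d[2]
def proj(n,P):
    K,R,t,r=cam(n); return cv2.projectPoints(np.float64(P).reshape(-1,3),r,t,K,None)[0][:,0]
E
python3 - <<'E'
from h import *
t=cv2.imread("pics/top0.png")
c=lambda x,y,ox,oy,cx,cy:((x-cx+.5)/6-.5+ox,(y-cy+.5)/6-.5+oy)
W=lambda x,y:c(x,y,112,255,362,0); S=lambda x,y:c(x,y,220,218,362,360); A=lambda x,y:c(x,y,365,228,0,0)
print("camC",-cam("top")[1].T@cam("top")[2])
# segmentations
hsv=cv2.cvtColor(t,cv2.COLOR_BGR2HSV)
def roi(x,y,w,h,cond):
    m=np.zeros(t.shape[:2],np.uint8); m[y:y+h,x:x+w]=cond[y:y+h,x:x+w]*255; return m
def big(m):
    k=max(cv2.findContours(m,cv2.RETR_EXTERNAL,cv2.CHAIN_APPROX_NONE)[0],key=cv2.contourArea); return k
s,v=hsv[...,1].astype(int),hsv[...,2].astype(int)
k=big(roi(125,265,40,40,(s<40)&(v>215))); e=cv2.fitEllipse(k); print("collar",e,ray("top",e[0],.05))
k=big(roi(235,232,45,45,(s<40)&(v>215))); e=cv2.fitEllipse(k); print("ring",e,ray("top",e[0],.07))
m=roi(235,232,45,45,(s>110)&(v>150)); p=np.argwhere(m).mean(0)[::-1]; print("pin",p,ray("top",p,.066))
k=big(roi(370,235,50,45,(s<60)&(v>85)&(v<140))); e=cv2.minAreaRect(k); print("head",e,ray("top",e[0],.119), [ray("top",q,.119)[:2] for q in cv2.boxPoints(e)])
print("headhand",[ray("top",A(*q),.119)[:2].round(4) for q in((182,85),(246,103),(222,203),(160,188))])
print("tongue",ray("top",A(190,78),.081),"flange",ray("top",A(171,160),.08))
print("keyway",ray("top",W(548,128),.05),"bore",ray("top",W(546,178),.05))
sd=cv2.imread("pics/side0.png"); g=cv2.cvtColor(sd,cv2.COLOR_BGR2HSV)
cv2.imwrite("pics/s_crop.png",np.hstack([cv2.resize(sd[310:350,270:330],None,fx=6,fy=6,interpolation=2),cv2.resize(sd[145:185,330:400],None,fx=6,fy=6,interpolation=2)]))
E
```

```text
camC [ 0.40603336 -0.02643295  0.96514466]
collar ((142.0473175048828, 283.7272033691406), (19.061912536621094, 21.121339797973633), 50.36850357055664) [0.48183893 0.26178466 0.05      ]
ring ((256.4693298339844, 251.4749298095703), (29.316570281982422, 29.70621681213379), 49.82972717285156) [0.54911874 0.0177175  0.07      ]
pin [251.12244898 246.46938776] [0.56053184 0.02953293 0.066     ]
head ((395.4706115722656, 252.61766052246094), (14.794672966003418, 20.372989654541016), 14.03624439239502) [ 0.54011059 -0.26400692  0.119     ] [array([ 0.52370669, -0.24369668]), array([ 0.56390267, -0.25595578]), array([ 0.55666515, -0.28450369]), array([ 0.51662751, -0.2719535 ])]
headhand [array([ 0.5623, -0.2643]), array([ 0.5562, -0.2854]), array([ 0.5224, -0.2751]), array([ 0.5273, -0.2548])]
tongue [ 0.57180873 -0.27790813  0.081     ] flange [ 0.54281082 -0.26972849  0.08      ]
keyway [0.49843718 0.26195062 0.05      ] bore [0.48073506 0.26126488 0.05      ]
```

View pics/s_crop.png

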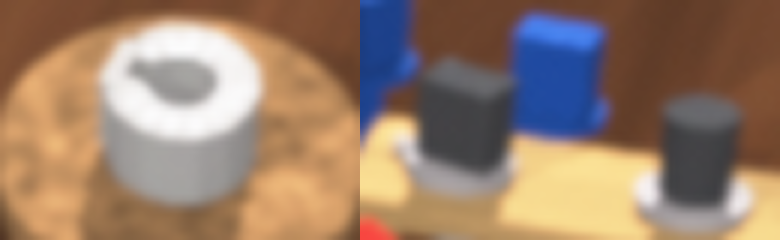

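The measurements agree with each other. Wheel is at (0.481,0.2615) with its keyway at about +2°. The stand is at (0.549,0.0175). The arbor is at (0.5425,-0.2695) with yaw about -16°. I'll turn the tool so its y is world y, then go to the wheel.

jog_arm:
  plan:
    - {"translation": [0,0,0],"spin": 6.2,"jaw": 1}
    - {"translation": [0,0,0],"spin": 6.1,"jaw": 1}
    - {"translation": [0,0,0],"spin": 6.1,"jaw": 1}
    - {"translation": [-0.0126,0.038,0],"spin": 0,"jaw": 1}
    - {"translation": [-0.0126,0.038,0],"spin": 0,"jaw": 1}
    - {"translation": [-0.0126,0.038,0],"spin": 0,"jaw": 1}
    - {"translation": [-0.0126,0.038,0],"spin": 0,"jaw": 1}
    - {"translation": [-0.0126,0.038,0],"spin": 0,"jaw": 1}

```text
time_s: 0.77
position: [0.26, -0.4012, 0.222]
eef_rot: [-0.002, -3.141, -0.001]
force: [0.8, 0.9, 0.7]
grip_width: 0.0871
gripper_force: 0.0
```

jog_arm:
  plan:
    - {"translation": [-0.0126,0.038,0],"spin": 0,"jaw": 1}
    - {"translation": [-0.0126,0.038,0],"spin": 0,"jaw": 1}
    - {"translation": [-0.0126,0.038,0],"spin": 0,"jaw": 1}
    - {"translation": [-0.0126,0.038,0],"spin": 0,"jaw": 1}
    - {"translation": [-0.0126,0.038,0],"spin": 0,"jaw": 1}
    - {"translation": [-0.0126,0.038,0],"spin": 0,"jaw": 1}
    - {"translation": [-0.0126,0.038,0],"spin": 0,"jaw": 1}
    - {"translation": [-0.0126,0.038,0],"spin": 0,"jaw": 1}

```text
time_s: 1.43
position: [0.3608, -0.0972, 0.2226]
eef_rot: [0.0, 3.141, 0.0]
force: [1.0, -0.7, -0.9]
grip_width: 0.0867
gripper_force: 0.0
```

jog_arm:
  plan:
    - {"translation": [-0.0126,0.038,0],"spin": 0,"jaw": 1}
    - {"translation": [-0.0126,0.038,0],"spin": 0,"jaw": 1}
    - {"translation": [-0.0126,0.038,0],"spin": 0,"jaw": 1}
    - {"translation": [-0.0126,0.038,0],"spin": 0,"jaw": 1}
    - {"translation": [-0.0126,0.038,0],"spin": 0,"jaw": 1}
    - {"translation": [-0.0126,0.038,0],"spin": 0,"jaw": 1}
    - {"translation": [-0.0126,0.038,0],"spin": 0,"jaw": 1}
    - {"translation": [0,0,0],"spin": 0,"jaw": 1}

```text
time_s: 2.1
position: [0.4516, 0.1722, 0.2219]
eef_rot: [-0.007, 3.14, 0.001]
force: [-0.5, -0.1, -0.2]
grip_width: 0.087
gripper_force: 0.0
```

jog_arm:
  plan:
    - {"translation": [-0.0098,0.0298,0],"spin": 0,"jaw": 1}
    - {"translation": [-0.0098,0.0298,0],"spin": 0,"jaw": 1}
    - {"translation": [-0.0098,0.0298,0],"spin": 0,"jaw": 1}
    - {"translation": [0,0,0.04],"spin": 0,"jaw": 1}
    - {"translation": [0,0,0.04],"spin": 0,"jaw": 1}
    - {"translation": [0,0,0.04],"spin": 0,"jaw": 1}
    - {"translation": [0,0,0.03],"spin": 0,"jaw": 1}
    - {"translation": [0,0,0],"spin": 0,"jaw": 1}

```text
time_s: 2.77
position: [0.4746, 0.2527, 0.066]
eef_rot: [-0.003, -3.13, 0.014]
force: [-1.2, -0.4, -0.6]
grip_width: 0.087
gripper_force: 0.0
```

jog_arm:
  plan:
    - {"translation": [0,0,0.02],"spin": 0,"jaw": 1}
    - {"translation": [0,0,0.015],"spin": 0,"jaw": 1}
    - {"translation": [0,0,0.008],"spin": 0,"jaw": 1}
    - {"translation": [0,0,0],"spin": 0,"jaw": 1}
    - {"translation": [0,0,0],"spin": 0,"jaw": 1}

```text
time_s: 3.18
position: [0.4795, 0.2567, 0.0307]
eef_rot: [0.0, 3.14, 0.001]
force: [-0.3, -0.3, -1.1]
grip_width: 0.0873
gripper_force: 0.0
```

```bash
python3 - <<'E'
from h import *
f=bot.grab_frame("side"); cv2.imwrite("pics/g1.png",cv2.resize(f[240:400,220:420],None,fx=3,fy=3,interpolation=2))
print(bot.sense()["position"])
E
```

```text
[0.47967665 0.25689861 0.03103922]
```

View pics/g1.png

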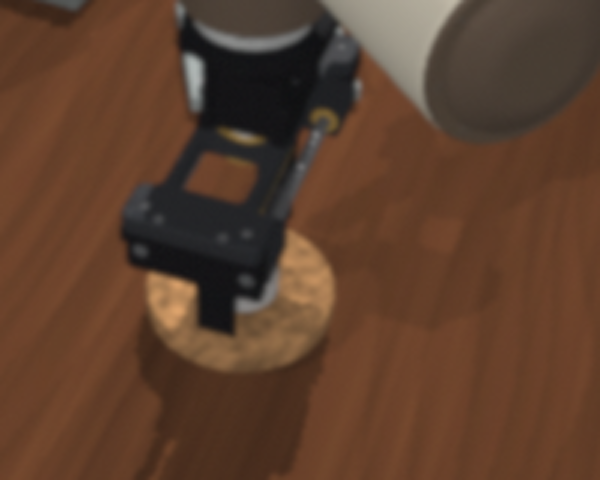

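The fingers straddle the collar, seen at about crop (255,290). I'll trim the offset and close.

jog_arm:
  plan:
    - {"translation": [-0.0015,0.0045,0.002],"spin": 0,"jaw": 1}
    - {"translation": [0,0,0],"spin": 0,"jaw": 0.3}
    - {"translation": [0,0,0],"spin": 0,"jaw": 0.3}
    - {"translation": [0,0,0],"spin": 0,"jaw": 0.3}
    - {"translation": [0,0,0],"spin": 0,"jaw": 0.3}
    - {"translation": [0,0,0],"spin": 0,"jaw": 0.3}
    - {"translation": [0,0,0],"spin": 0,"jaw": 0.3}
    - {"translation": [0,0,0],"spin": 0,"jaw": 0.3}
  squeeze: 30

```text
time_s: 3.9
position: [0.4803, 0.2607, 0.0276]
eef_rot: [-0.001, -3.142, 0.0]
force: [0.5, 0.1, 0.4]
grip_width: 0.0483
gripper_force: 0.0
```

jog_arm:
  plan:
    - {"translation": [0,0,0],"spin": 0,"jaw": 0.3}
    - {"translation": [0,0,-0.01],"spin": 0,"jaw": 0.3}
    - {"translation": [0,0,-0.02],"spin": 0,"jaw": 0.3}
    - {"translation": [0,0,-0.03],"spin": 0,"jaw": 0.3}
    - {"translation": [0,0,-0.03],"spin": 0,"jaw": 0.3}
    - {"translation": [0,0,-0.02],"spin": 0,"jaw": 0.3}
    - {"translation": [0,0,0],"spin": 0,"jaw": 0.3}

```text
time_s: 4.48
position: [0.4824, 0.2623, 0.1426]
eef_rot: [-0.001, 3.134, 0.009]
force: [1.3, 1.1, -2.1]
grip_width: 0.0436
gripper_force: 29.9
```

jog_arm:
  plan:
    - {"translation": [-0.0096,-0.035,0],"spin": 0,"jaw": 0.3}
    - {"translation": [-0.0096,-0.035,0],"spin": 0,"jaw": 0.3}
    - {"translation": [-0.0096,-0.035,0],"spin": 0,"jaw": 0.3}
    - {"translation": [-0.0096,-0.035,0],"spin": 0,"jaw": 0.3}
    - {"translation": [-0.0096,-0.035,0],"spin": 0,"jaw": 0.3}
    - {"translation": [-0.0096,-0.035,0],"spin": 0,"jaw": 0.3}
    - {"translation": [-0.0096,-0.03,0],"spin": 0,"jaw": 0.3}
    - {"translation": [0,0,0],"spin": 6,"jaw": 0.3}

```text
time_s: 5.15
position: [0.5469, 0.0159, 0.1359]
eef_rot: [-0.175, -3.133, 0.003]
force: [1.3, 1.2, -3.4]
grip_width: 0.0434
gripper_force: 29.9
```

jog_arm:
  plan:
    - {"translation": [0,0,0],"spin": 6,"jaw": 0.3}
    - {"translation": [0,0,0],"spin": 6,"jaw": 0.3}
    - {"translation": [0,0,0],"spin": 0,"jaw": 0.3}
    - {"translation": [0,0,0],"spin": 0,"jaw": 0.3}
    - {"translation": [0,0,0],"spin": 0,"jaw": 0.3}
    - {"translation": [0,0,0],"spin": 0,"jaw": 0.3}

```text
time_s: 5.65
position: [0.547, 0.0208, 0.1371]
eef_rot: [-0.489, -3.102, 0.0]
force: [0.3, -1.0, -3.7]
grip_width: 0.0439
gripper_force: 29.9
```

```bash
python3 - <<'E'
from h import *
s=bot.sense(); p=s["position"]; print(p,s["eef_rot"],s["force"])
t=bot.grab_frame("top"); f=bot.grab_frame("side"); cv2.imwrite("pics/top2.png",t); cv2.imwrite("pics/side2.png",f)
# refine stand centre from pin/ring in first pictures, both cameras
t0=cv2.imread("pics/top0.png"); s0=cv2.imread("pics/side0.png")
for n,im,(x,y,w,h) in(("top",t0,(250,246,14,14)),("side",s0,(300,228,18,16))):
    b=im[y:y+h,x:x+w].astype(int); m=(b[...,2]-b[...,0]>60); q=np.argwhere(m).mean(0)[::-1]+(x,y); print(n,m.sum(),q,ray(n,q,.065))
# ellipse of ring in side
hs=cv2.cvtColor(s0,cv2.COLOR_BGR2HSV)
print(ray("top",(256.9,251.9),.066))
# predict stand & wheel circles
an=np.linspace(0,2*np.pi,60)
C=lambda c,r,z:np.c_[c[0]+r*np.cos(an),c[1]+r*np.sin(an),0*an+z]
def draw(n,im,o,fn,box,extra):
    k=5; x,y,w,h=box; b=cv2.resize(im[y:y+h,x:x+w],None,fx=k,fy=k,interpolation=2)
    for P,col in extra: cv2.polylines(b,[np.int32((proj(n,P)-(x,y)+.5)*k)],True,col,1)
    return b
E1=[(C((.549,.0175),.033,.07),(0,0,255)),(C((.549,.0175),.026,.07),(0,0,255))]
A=draw("top",t0,0,0,(222,218,75,75),E1); B=draw("side",s0,0,0,(270,215,75,75),E1)
cv2.imwrite("pics/ov.png",np.hstack([A,B]))
E
```

```text
[0.54703682 0.0208221  0.1371267 ] [-4.89085868e-01 -3.10238164e+00  4.84083337e-04] [ 0.30346616 -1.03611345 -3.71632802]
top 34 [256.61764706 251.97058824] [0.5488499  0.01763046 0.065     ]
side 37 [308.32432432 234.78378378] [0.54682401 0.02269036 0.065     ]
[0.54884579 0.01698109 0.066     ]
```

View pics/ov.png

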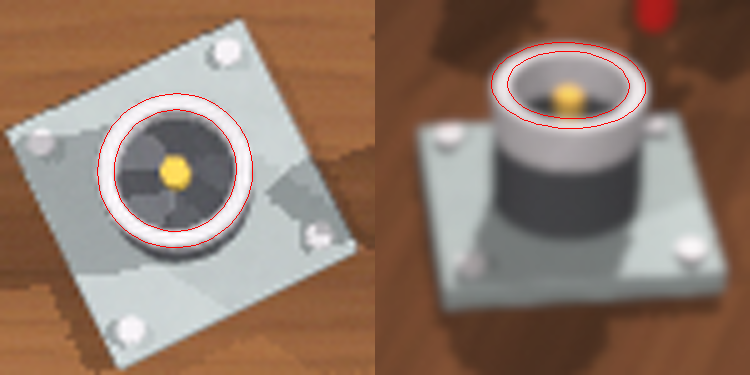

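The predicted ring matches both views, so the stand centre is good to about 1 mm. Lowering now.

jog_arm:
  plan:
    - {"translation": [-0.0028,-0.0022,0],"spin": 0,"jaw": 0.3}
    - {"translation": [0,0,0.012],"spin": 0,"jaw": 0.3}
    - {"translation": [0,0,0.012],"spin": 0,"jaw": 0.3}
    - {"translation": [0,0,0.01],"spin": 0,"jaw": 0.3}
    - {"translation": [0,0,0.008],"spin": 0,"jaw": 0.3}
    - {"translation": [0,0,0],"spin": 0,"jaw": 0.3}
    - {"translation": [0,0,0],"spin": 0,"jaw": 0.3}

```text
time_s: 6.33
position: [0.5493, 0.0176, 0.0952]
eef_rot: [-0.491, -3.102, 0.001]
force: [0.9, 0.1, -2.6]
grip_width: 0.0434
gripper_force: 29.9
```

jog_arm:
  plan:
    - {"translation": [0,0,0.002],"spin": 0,"jaw": 0.3}
    - {"translation": [0,0,0.002],"spin": 0,"jaw": 0.3}
    - {"translation": [0,0,0],"spin": 0,"jaw": 0.3}
    - {"translation": [0,0,0],"spin": 0,"jaw": 0.3}
    - {"translation": [0,0,0],"spin": 0,"jaw": 0.3}

```text
time_s: 6.75
position: [0.5495, 0.0178, 0.0918]
eef_rot: [0.492, 3.102, 0.0]
force: [0.1, -0.7, -3.6]
grip_width: 0.0436
gripper_force: 29.9
```

jog_arm:
  plan:
    - {"translation": [0,0,0.002],"spin": 0,"jaw": 0.3}
    - {"translation": [0,0,0.002],"spin": 0,"jaw": 0.3}
    - {"translation": [0,0,0.001],"spin": 0,"jaw": 0.3}
    - {"translation": [0,0,0],"spin": 0,"jaw": 0.3}
    - {"translation": [0,0,0],"spin": 0,"jaw": 0.3}

```text
time_s: 7.17
position: [0.5492, 0.0178, 0.0878]
eef_rot: [-0.491, -3.103, 0.001]
force: [-4.6, 1.4, 6.0]
grip_width: 0.0437
gripper_force: 30.0
```

Contact came at the seated height, so I'll release and rise.

jog_arm:
  plan:
    - {"translation": [0,0,0],"spin": 0,"jaw": 0.8}
    - {"translation": [0,0,0],"spin": 0,"jaw": 0.8}
    - {"translation": [0,0,0],"spin": 0,"jaw": 0.8}
    - {"translation": [0,0,0],"spin": 0,"jaw": 0.8}
    - {"translation": [0,0,0],"spin": 0,"jaw": 0.8}
    - {"translation": [0,0,-0.02],"spin": 0,"jaw": 0.8}
    - {"translation": [0,0,-0.04],"spin": 0,"jaw": 0.8}
    - {"translation": [0,0,-0.04],"spin": 0,"jaw": 0.8}

```text
time_s: 7.83
position: [0.5484, 0.0173, 0.1863]
eef_rot: [-0.491, -3.099, 0.003]
force: [1.4, 0.2, -0.4]
grip_width: 0.0695
gripper_force: 0.0
```

jog_arm:
  plan:
    - {"translation": [0.0065,-0.036,-0.005],"spin": 0,"jaw": 0.8}
    - {"translation": [0.0065,-0.036,-0.005],"spin": 0,"jaw": 0.8}
    - {"translation": [0.0065,-0.036,0],"spin": 0,"jaw": 0.8}
    - {"translation": [0.0065,-0.036,0],"spin": 0,"jaw": 0.8}
    - {"translation": [0.0065,-0.036,0],"spin": 0,"jaw": 0.8}
    - {"translation": [0.0065,-0.036,0],"spin": 0,"jaw": 0.8}
    - {"translation": [0,0,0],"spin": -2,"jaw": 0.8}
    - {"translation": [0,0,0],"spin": 0,"jaw": 0.8}

```text
time_s: 8.5
position: [0.4446, -0.1771, 0.1967]
eef_rot: [0.442, 3.11, -0.0]
force: [0.4, 0.8, 1.0]
grip_width: 0.0698
gripper_force: 0.0
```

```bash
python3 - <<'E'
from h import *
s=bot.sense(); print(s["position"],s["eef_rot"])
t=bot.grab_frame("top"); f=bot.grab_frame("side"); cv2.imwrite("pics/top3.png",t); cv2.imwrite("pics/side3.png",f)
an=np.linspace(0,2*np.pi,60)
C=lambda c,r,z:np.c_[c[0]+r*np.cos(an),c[1]+r*np.sin(an),0*an+z]
def draw(n,im,box,ex,k=5):
    x,y,w,h=box; b=cv2.resize(im[y:y+h,x:x+w],None,fx=k,fy=k,interpolation=2)
    for P,col in ex: cv2.polylines(b,[np.int32((proj(n,P)-(x,y)+.5)*k)],True,col,1)
    return b
c=(.549,.0178); a=np.deg2rad(-16); R=lambda d,l:np.array([[c[0]+d[0]*np.cos(a)-d[1]*np.sin(a),c[1]+d[0]*np.sin(a)+d[1]*np.cos(a),.11] for d in l]) if 0 else None
def kw(c,z,pts): return np.array([[c[0]+u*np.cos(a)-w*np.sin(a),c[1]+u*np.sin(a)+w*np.cos(a),z] for u,w in pts])
E1=[(C(c,.022,.11),(0,0,255)),(C(c,.055,.084),(255,0,0)),(kw(c,.11,[(.010,-.00475),(.017,-.00475),(.017,.00475),(.010,.00475)]),(0,0,255))]
ca=(.5425,-.2697)
E2=[(kw(ca,.119,[(-.018,-.012),(.018,-.012),(.018,.012),(-.018,.012)]),(0,0,255)),(C(ca,.024,.081),(0,0,255)),(kw(ca,.081,[(.02,-.0035),(.033,-.0035),(.033,.0035),(.02,.0035)]),(0,0,255))]
t0=cv2.imread("pics/top0.png"); s0=cv2.imread("pics/side0.png")
U=np.hstack([draw("top",t,(222,212,75,58),E1),draw("side",f,(270,200,75,58),E1)])
D=np.hstack([draw("top",t0,(365,230,75,58),E2),draw("side",s0,(315,140,75,58),E2)])
cv2.imwrite("pics/ov3.png",np.vstack([U,D]))
E
```

```text
[ 0.4445648  -0.17714787  0.19667892] [ 4.42148560e-01  3.10988052e+00 -1.05615219e-05]
```

View pics/ov3.png

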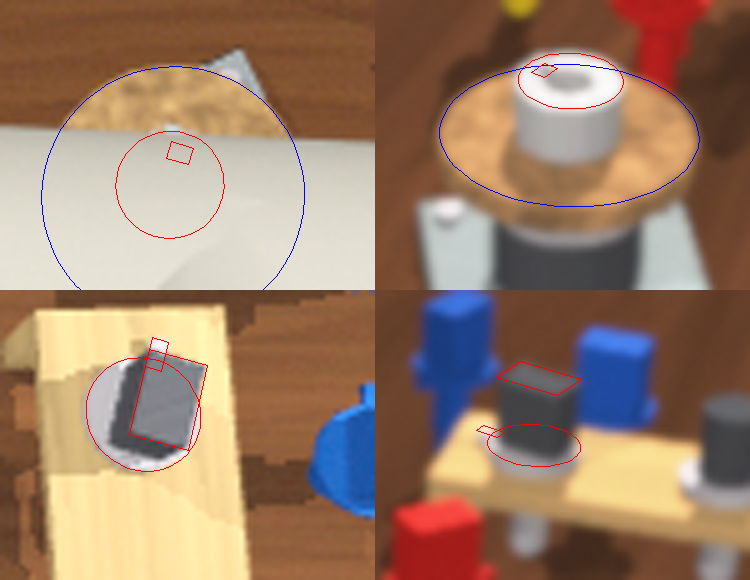

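The wheel is seated, with the collar outline and keyway at about -16° as predicted in the side view. The arbor overlay fits too. Next I'll go to the arbor.

jog_arm:
  plan:
    - {"translation": [-0.03,-0.0154,0],"spin": 0,"jaw": 0.8}
    - {"translation": [-0.03,-0.0154,0],"spin": 0,"jaw": 0.8}
    - {"translation": [-0.03,-0.0154,0],"spin": 0,"jaw": 0.8}
    - {"translation": [-0.03,-0.0154,0],"spin": 0,"jaw": 0.8}
    - {"translation": [0,0,0.03],"spin": 0,"jaw": 0.8}
    - {"translation": [0,0,0.03],"spin": 0,"jaw": 0.8}
    - {"translation": [0,0,0],"spin": 0,"jaw": 0.8}
    - {"translation": [0,0,0],"spin": 0,"jaw": 0.8}

```text
time_s: 9.27
position: [0.5435, -0.267, 0.135]
eef_rot: [-0.435, -3.107, 0.0]
force: [-0.0, -0.4, 0.1]
grip_width: 0.0694
gripper_force: 0.0
```

jog_arm:
  plan:
    - {"translation": [0.0003,-0.0027,0.015],"spin": 0,"jaw": 0.8}
    - {"translation": [0,0,0.015],"spin": 0,"jaw": 0.8}
    - {"translation": [0,0,0.012],"spin": 0,"jaw": 0.8}
    - {"translation": [0,0,0.006],"spin": 0,"jaw": 0.8}
    - {"translation": [0,0,0],"spin": 0,"jaw": 0.8}
    - {"translation": [0,0,0],"spin": 0,"jaw": 0.8}

```text
time_s: 9.77
position: [0.544, -0.2704, 0.0902]
eef_rot: [0.436, 3.109, -0.001]
force: [-0.1, 0.2, 0.2]
grip_width: 0.0696
gripper_force: 0.0
```

jog_arm:
  plan:
    - {"translation": [0,0,0],"spin": 0,"jaw": 0}
    - {"translation": [0,0,0],"spin": 0,"jaw": 0}
    - {"translation": [0,0,0],"spin": 0,"jaw": 0}
    - {"translation": [0,0,0],"spin": 0,"jaw": 0}
    - {"translation": [0,0,0],"spin": 0,"jaw": 0}
    - {"translation": [0,0,0],"spin": 0,"jaw": 0}
    - {"translation": [0,0,0],"spin": 0,"jaw": 0}
    - {"translation": [0,0,0],"spin": 0,"jaw": 0}
  squeeze: 45

```text
time_s: 10.43
position: [0.5427, -0.2705, 0.0885]
eef_rot: [-0.438, -3.111, 0.0]
force: [-0.1, 0.4, 1.2]
grip_width: 0.0242
gripper_force: 0.3
```

jog_arm:
  plan:
    - {"translation": [0,0,0],"spin": 0,"jaw": 0}
    - {"translation": [0,0,0],"spin": 0,"jaw": 0}
    - {"translation": [0,0,-0.015],"spin": 0,"jaw": 0}
    - {"translation": [0,0,-0.03],"spin": 0,"jaw": 0}
    - {"translation": [0,0,-0.035],"spin": 0,"jaw": 0}
    - {"translation": [0,0,-0.035],"spin": 0,"jaw": 0}
    - {"translation": [0,0,-0.015],"spin": 0,"jaw": 0}
    - {"translation": [0,0,0],"spin": 0,"jaw": 0}

```text
time_s: 11.1
position: [0.5448, -0.2712, 0.2231]
eef_rot: [0.436, 3.102, -0.002]
force: [0.5, -0.5, -2.3]
grip_width: 0.0238
gripper_force: 44.9
```

jog_arm:
  plan:
    - {"translation": [0.0092,0.0348,0],"spin": 0,"jaw": 0}
    - {"translation": [0.0092,0.0348,0],"spin": 0,"jaw": 0}
    - {"translation": [0.0092,0.0348,0],"spin": 0,"jaw": 0}
    - {"translation": [0.0092,0.0348,0],"spin": 0,"jaw": 0}
    - {"translation": [0.0092,0.0348,0],"spin": 0,"jaw": 0}
    - {"translation": [0.0092,0.0348,0],"spin": 0,"jaw": 0}
    - {"translation": [0.0092,0.0348,0],"spin": 0,"jaw": 0}
    - {"translation": [0.0092,0.0348,0],"spin": 0,"jaw": 0}

```text
time_s: 11.77
position: [0.5472, 0.0191, 0.2162]
eef_rot: [-0.438, -3.107, 0.001]
force: [0.6, -0.2, -2.8]
grip_width: 0.0237
gripper_force: 44.9
```

jog_arm:
  plan:
    - {"translation": [0,0,0.02],"spin": 0,"jaw": 0}
    - {"translation": [0,0,0],"spin": 0,"jaw": 0}
    - {"translation": [0,0,0],"spin": 0,"jaw": 0}
    - {"translation": [0,0,0],"spin": 0,"jaw": 0}
    - {"translation": [0,0,0],"spin": 0,"jaw": 0}

```text
time_s: 12.18
position: [0.549, 0.0164, 0.1987]
eef_rot: [0.44, 3.111, -0.0]
force: [-0.2, -0.4, -2.1]
grip_width: 0.0238
gripper_force: 44.9
```

```bash
python3 - <<'E'
from h import *
s=bot.sense(); p=s["position"];print(p,s["eef_rot"],s["force"])
f=bot.grab_frame("side"); t=bot.grab_frame("top")
an=np.linspace(0,2*np.pi,60)
C=lambda c,r,z:np.c_[c[0]+r*np.cos(an),c[1]+r*np.sin(an),0*an+z]
def draw(n,im,box,ex,k=6):
    x,y,w,h=box; b=cv2.resize(im[y:y+h,x:x+w],None,fx=k,fy=k,interpolation=2)
    for P,col in ex: cv2.polylines(b,[np.int32((proj(n,P)-(x,y)+.5)*k)],True,col,1)
    return b
tip=p[2]-.0695
E=[(C(p,.0095,tip+.006),(0,0,255)),(C(p,.006,tip),(0,0,255)),(C(p,.024,tip+.056),(0,0,255)),(C((.549,.0178),.022,.11),(255,0,0)),(C((.549,.0178),.011,.11),(255,0,0))]
cv2.imwrite("pics/ov4.png",np.hstack([draw("side",f,(275,165,65,95),E),draw("top",t,(225,205,65,95),E)]))
E
```

```text
[0.54900746 0.01644575 0.19872816] [ 4.40151109e-01  3.11051762e+00 -3.01954311e-04] [-0.15692738 -0.42238438 -2.07358633]
```

View pics/ov4.png

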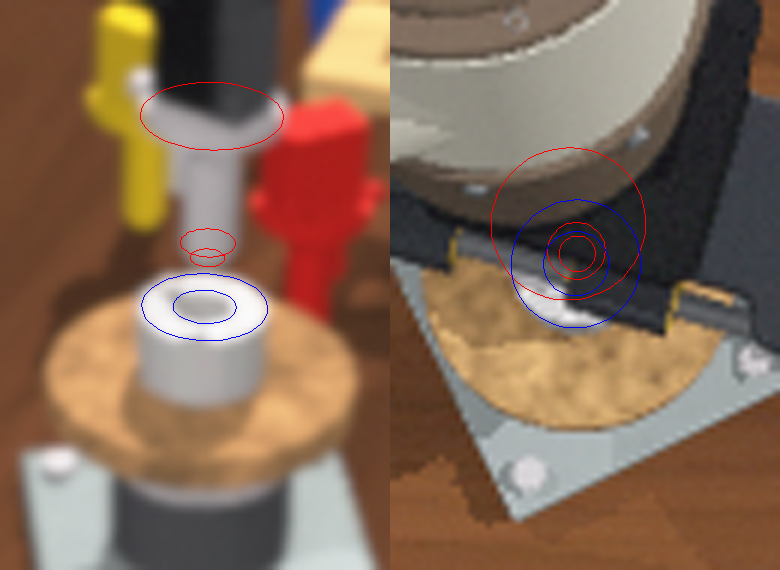

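```bash
python3 - <<'E'
from h import *
f=bot.grab_frame("side"); g=cv2.cvtColor(f,cv2.COLOR_BGR2HSV)
for y in range(188,232,3):
    m=np.where((g[y,285:335,1]<60)&(g[y,285:335,2]>95))[0]+285
    print(y,m.min() if len(m) else 0,m.max() if len(m) else 0,len(m))
p=bot.sense()["position"]; print(p)
b=proj("side",[[.549,.0178,.11],[.554,.0178,.11],[.549,.0228,.11],[.549,.0178,.12]]); print(b, b[1:]-b[0])
for z in(.135,.15,.165): print(z,proj("side",[p[0],p[1],z]))
for z in(.09,.1,.11): print(z,proj("side",[.549,.0178,z]))
E
```

```text
188 303 318 16
191 304 314 11
194 304 314 11
197 304 314 11
200 305 314 10
203 305 314 10
206 305 313 9
209 307 311 5
212 298 316 19
215 298 319 22
218 298 319 22
221 298 318 21
224 298 318 21
227 298 318 21
230 301 316 16
[0.54909259 0.01661308 0.19906281]
[[308.6382623  215.61380776]
 [306.38158191 215.15903921]
 [307.87214009 216.79900585]
 [308.76262613 211.55611272]] [[-2.25668039 -0.45476855]
 [-0.76612222  1.18519809]
 [ 0.12436383 -4.05769504]]
0.135 [[309.09221811 205.10943723]]
0.15 [[309.28496388 198.85381918]]
0.165 [[309.48070568 192.50096426]]
0.09 [[308.39325968 223.60765879]]
0.1 [[308.51514638 219.63078652]]
0.11 [[308.6382623  215.61380776]]
```

The shaft and hub axes agree within about 1 mm. Descending.

jog_arm:
  plan:
    - {"translation": [0,0.0012,0.008],"spin": 0,"jaw": 0}
    - {"translation": [0,0,0.008],"spin": 0,"jaw": 0}
    - {"translation": [0,0,0.008],"spin": 0,"jaw": 0}
    - {"translation": [0,0,0.008],"spin": 0,"jaw": 0}
    - {"translation": [0,0,0.006],"spin": 0,"jaw": 0}
    - {"translation": [0,0,0],"spin": 0,"jaw": 0}
    - {"translation": [0,0,0],"spin": 0,"jaw": 0}

```text
time_s: 12.92
position: [0.5489, 0.0185, 0.1599]
eef_rot: [-0.437, -3.11, 0.001]
force: [-0.2, -0.2, -2.9]
grip_width: 0.0237
gripper_force: 44.9
```

jog_arm:
  plan:
    - {"translation": [0,0,0.003],"spin": 0,"jaw": 0}
    - {"translation": [0,0,0.003],"spin": 0,"jaw": 0}
    - {"translation": [0,0,0.001],"spin": 0,"jaw": 0}
    - {"translation": [0,0,0],"spin": 0,"jaw": 0}
    - {"translation": [0,0,0],"spin": 0,"jaw": 0}

```text
time_s: 13.33
position: [0.549, 0.0185, 0.1535]
eef_rot: [-0.438, -3.11, 0.0]
force: [-0.5, -0.3, -1.9]
grip_width: 0.0235
gripper_force: 44.9
```

jog_arm:
  plan:
    - {"translation": [0,0,0.003],"spin": 0,"jaw": 0}
    - {"translation": [0,0,0.003],"spin": 0,"jaw": 0}
    - {"translation": [0,0,0],"spin": 0,"jaw": 0}
    - {"translation": [0,0,0],"spin": 0,"jaw": 0}

```text
time_s: 13.67
position: [0.549, 0.0186, 0.1472]
eef_rot: [-0.438, -3.11, 0.0]
force: [0.0, -0.8, -3.4]
grip_width: 0.0236
gripper_force: 44.9
```

The key is 8 mm into the keyway with no resistance, so I'll continue toward home (TCP about 0.1235).

jog_arm:
  plan:
    - {"translation": [0,0,0.004],"spin": 0,"jaw": 0}
    - {"translation": [0,0,0.004],"spin": 0,"jaw": 0}
    - {"translation": [0,0,0.004],"spin": 0,"jaw": 0}
    - {"translation": [0,0,0.004],"spin": 0,"jaw": 0}
    - {"translation": [0,0,0],"spin": 0,"jaw": 0}
    - {"translation": [0,0,0],"spin": 0,"jaw": 0}
  squeeze: 58

```text
time_s: 14.17
position: [0.5493, 0.0185, 0.132]
eef_rot: [0.437, 3.111, -0.001]
force: [-2.5, -1.5, 2.8]
grip_width: 0.0235
gripper_force: 57.9
```

jog_arm:
  plan:
    - {"translation": [0,0,0.003],"spin": 0,"jaw": 0}
    - {"translation": [0,0,0.003],"spin": 0,"jaw": 0}
    - {"translation": [0,0,0.002],"spin": 0,"jaw": 0}
    - {"translation": [0,0,0],"spin": 0,"jaw": 0}
    - {"translation": [0,0,0],"spin": 0,"jaw": 0}

```text
time_s: 14.58
position: [0.5494, 0.0185, 0.1247]
eef_rot: [0.437, 3.11, -0.0]
force: [-2.8, -1.4, 7.5]
grip_width: 0.0237
gripper_force: 57.9
```

jog_arm:
  plan:
    - {"translation": [0,0,0.0015],"spin": 0,"jaw": 0}
    - {"translation": [0,0,0.001],"spin": 0,"jaw": 0}
    - {"translation": [0,0,0],"spin": 0,"jaw": 0}
    - {"translation": [0,0,0],"spin": 0,"jaw": 0}
    - {"translation": [0,0,0],"spin": 0,"jaw": 0}

```text
time_s: 15.0
position: [0.5495, 0.0185, 0.1235]
eef_rot: [0.436, 3.11, -0.001]
force: [-4.5, -1.0, 12.7]
grip_width: 0.0235
gripper_force: 57.9
```

jog_arm:
  plan:
    - {"translation": [0,0,0.0005],"spin": 0,"jaw": 0}
    - {"translation": [0,0,0],"spin": 0,"jaw": 0}
    - {"translation": [0,0,0],"spin": 0,"jaw": 0}
    - {"translation": [0,0,0],"spin": 0,"jaw": 0}
    - {"translation": [0,0,0],"spin": 0,"jaw": 0}
    - {"translation": [0,0,0],"spin": 0,"jaw": 0}

```text
time_s: 15.5
position: [0.5495, 0.0185, 0.1235]
eef_rot: [0.436, 3.11, -0.001]
force: [-6.9, -0.9, 15.4]
grip_width: 0.0236
gripper_force: 57.9
```

```bash
python3 - <<'E'
from h import *
f=bot.grab_frame("side"); cv2.imwrite("pics/end.png",cv2.resize(f[165:260,255:360],None,fx=6,fy=6,interpolation=2))
print(bot.sense()["position"],bot.sense()["force"])
E
```

```text
[0.54950279 0.01845918 0.12346507] [-6.66241217 -1.38751463 14.88767869]
```

View pics/end.png

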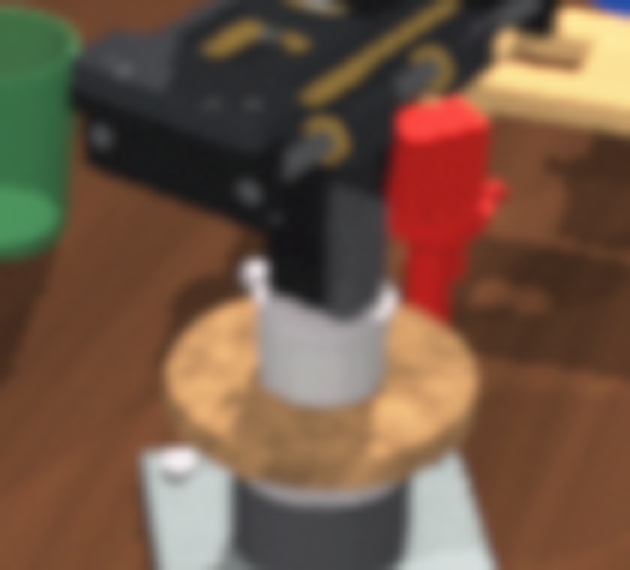

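The flange lies on the hub at about crop (320,295) with its tongue at (255,270). The wheel is level in the seat and z stopped moving while the force rose. I'll hand it in.

```bash
python3 -c "
from station import bot
print(bot.close_job())"
```

```text
the job is handed in; nothing more can be done
None
```

The wheel is seated in the stand, and the keyed shaft is fully home in its hub, still gripped at about 58 N and pushed against the spring pin. I handed the job in at about 15.6 s; no verdict came back.

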